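Shut the leaning parts bin and press its sunken lock

ROBOT

A 6-joint arm with a two-finger parallel gripper is mounted at the origin on the work surface. World frame = base frame: x ahead of the robot, y to its left, z up, the work surface at z = 0. Lengths are in mm, angles in degrees, forces in N, time in s.
With the tool pointing down it reaches from about 275 to 1000 mm from the base axis. Payload 8.4 kg.
Tool frame: the origin (TCP) lies on the centre line of the jaws, within the pads' length; the fingertips stand 11 mm ahead of it and the grasp point (between the pads) lies 8 mm behind it; x points along the fingers, z is the direction in which the jaws open and shut, and the axes are right-handed (so a half turn about x gives the same grasp; the last joint's range is limited). The gripper opens to 85 mm and grips with 20 to 120 N. Pads are 22 mm wide; open, the fingers measure 114 mm over their backs; the gripper's body (76 mm by 85 mm) begins 54 mm behind the grasp point. The pads swing forward as they close: fully open they stand 13 mm farther back than shut.
Start: joints at [65.294, 20.225, 93.587, -0, 66.188, -0.138], TCP at [259.861, 568.419, 242.281] pointing down, gripper open.
Joint ranges: [-150.9, 150.9], [-52.94, 120.26], [3.33, 152.33], [-74.26, 254.26], [0, 154.13], [-172.89, 172.89]. Speed limits (degrees/s): [127.2, 127.2, 159.86, 180, 180, 180].

INTERFACE

Orientations are given as [roll, pitch, yaw] about the fixed x, y, z axes, in that order (R = Rz(yaw) Ry(pitch) Rx(roll)).
In Python, from rig import r, cams gives the robot as it stands.
- The arm moves only by the shell command python3 -m jog 'ROWS'. ROWS is JSON, a list of rows, each a list of 7 numbers: the shift along the world's x, y, z in cm, then the turn, a rotation vector about the world's x, y, z in rad, then the finger opening in cm, from 0 to 8.54. A call has exactly 8 rows; each row is the pose to reach, as a shift and turn from the pose measured when the call began; what a row does not reach only later rows make up. A row lasts 1/8 s, in which the tool goes at most 62.5 mm and 10.7 degrees, less where a joint would pass 70% of its speed; a pose out of reach is approached as far as the arm can. A call with a gripper value outside its range is refused whole. The fingers move at their own pace and stop on an object; the grip force is fixed at half the most. Time passes only in rows, so rows that repeat a pose let the fingers close, or fill a call up. It gives the time, the measured TCP pose, the force and the opening at its end, in the units of the state.
- r.get_obs(): the state, without advancing time (a new reading comes with each control period).
- cams.grab_frame(name): name is "scene" or "top" or "wrist"; returns (picture, depth): 420x560x3 uint8, blue, green, red; 420x560 float32, mm along the optical axis (not along the pixel's ray), 0 where there is no reading.
- cams.calibration(name): a dict with "camera_matrix" (3x3 intrinsics, pixels), "extrinsics" (4x4, takes a point from camera to world coordinates). Camera axes: x right, y down, z forward; pixel columns grow to the right and rows downward; lengths in mm; the calibration is good to about 2 mm. A picture is of the moment at which its call begins: read the wrist's pose just before it. calibration takes no time and is no camera call; for the wrist camera it gives the pose at the moment of the call.
- r.close_job(): hands the job in, once; it reports no verdict.
The state is a dict: "t": time; "qpos": joint angles; "qd": joint speeds; "joint_torque": joint torques, N m; "tcp_pos": TCP position; "ee_rot": TCP orientation; "wrist_force": force on the tool from outside, world axes, zero at the start; "torque": the same for the moment, N m; "opening": finger opening in mm.
Only numpy, scipy, OpenCV 4.12 (cv2) and the standard library are available. Lean on these libraries where they do the work, as an engineer would, in place of code of your own. Each camera call takes 0.05 s, during which the arm holds its last target. There are 200 camera calls.

TASK

One of the three tilting parts bins under the front of the teak counter is leaning open. With the fingertips, push it fully shut, and then reach down into the well in the counter top directly above that bin and press the sunken lock button all the way down, and move clear. Nothing needs gripping: the loose parts on the counter are not to be lifted or moved.

Things in the scene. Friction and masses are not known exactly. Their poses are not given: they have to be found in the camera images.
- bay: The bay with the leaning bin: grey steel head 98 mm wide (y), its top face 150 mm above the table with the well in it, the bin below and before it. Origin: on the table, in the plane of the shut bin's outer face, at mid-width. x: horizontal, from the robot's side into the counter (the way to push the bin shut); y to the left, z up.
- counter: Raised teak counter standing on the table, 332 mm wide, holding three bays side by side, 100 mm apart; which place the leaning bin has varies. The other two bays look alike but are shut, their lock buttons already down, immovable. All tops are level at 150 mm, from 8 to 288 mm behind the bin fronts. Origin on the table, at the middle of the shut bin fronts; axes as the bay's.
- tilt_bin (a joint): Tilt of the leaning bin, rad: 0 = shut (hard stop), growing as its top leans out toward the robot, at most 0.6; starts at 0.3 to 0.5. Hinge: parallel to the bay's y, 2 mm behind the outer face and 15 mm above the table. Stiff hinge: the bin stays where it is left; pushing it near the top takes about 2 to 5 N.
- bin_edge (a point): Middle of the top edge of the leaning bin's front, on its outer face. The front is a flat steel sheet 94 mm wide, 4 mm thick and 131 mm high, its top edge 148 mm above the table when shut (about 132 mm when most open); it stands in front of the counter, so it can be pushed anywhere below this edge from the robot's side. Frame moves with the bin.
- well_mouth (a point): Centre of the mouth of the leaning bin's well, level with the head's top face, 67 mm behind the bay's origin along x and 150 mm above the table. Rectangular well with upright walls, 44 mm along the bay's x and 50 mm along its y, floor 32 mm below the mouth.
- plunger_top (a point): Centre of the top of the lock button, a round steel plunger 22 mm across in the middle of the well; 20 mm below the mouth when up, 28 mm below it when fully down (then still 4 mm above the well floor).
- lock_plunger (a joint): Travel of the lock button, m: 0 = up (start), 0.008 = fully down (hard stop). No return spring: it stays where it is pushed; moving it takes about 3 N.
- freewheel_remover: Loose splined steel tool, 32 mm across, 30 mm high, standing on the counter top. Origin at its underside.
- saddle_spring: Loose blackened steel coil spring, 47 mm across, 55 mm high, standing on end on the counter top behind the other loose parts, at least 145 mm from the well. Origin at its underside.
- pump_handle: Loose red plastic pump handle, a bar 110 mm long (its y) and 26 mm thick, lying on the counter top. Origin at the middle of its underside.
- valve_adapter: Loose brass valve adapter, 15 mm across, 24 mm high, standing on the counter top. Origin at its underside. The loose parts other than the spring lie 135 to 210 mm behind the bin fronts, in any order from left to right.

How it is judged (in metres and radians):
On the way, in this order (a step that is already met when the one before it is completed fails the run):
1. the leaning bin is pushed shut while the lock button is still up (value of joint tilt_bin below 0.06 rad and value of joint lock_plunger below 0.002 m), for 0.2 s.
2. the lock button in its well is pressed down (value of joint tilt_bin below 0.06 rad and value of joint lock_plunger above 0.0065 m), for 0.2 s.
At the end, for the whole second after the job is handed in: The bin is shut (tilt under 0.06 rad, about 8 mm at its top edge) and its lock button is down by more than 6.5 of its 8 mm (all of step 2); the robot touches nothing.
It fails at once if the freewheel remover is lifted, carried or shifted by more than 15 mm (distance of freewheel_remover from where it was at the start of the episode above 0.015 m).
It fails at once if the saddle spring is lifted, carried or shifted by more than 15 mm (distance of saddle_spring from where it was at the start of the episode above 0.015 m).
It fails at once if the pump handle is lifted, carried or shifted by more than 15 mm (distance of pump_handle from where it was at the start of the episode above 0.015 m).
It fails at once if the valve adapter is lifted, carried or shifted by more than 15 mm (distance of valve_adapter from where it was at the start of the episode above 0.015 m).
It also fails if it takes over 43 s, if anything falls off the work surface, if the arm or the gripper's body presses on something with over 40 N, if the wrist force passes 120 N, or if a joint passes its speed limit or range.

## Working session

There is one attempt and no reset: what is moved stays moved. The work goes in short steps, Python scripts to look and compute and a shell command to move; the robot and the scene stay as the last step left them, time stands still between calls to the robot, and variables do not carry over. Pictures are saved under pics/ and viewed, about 8 in all and at most 12, crops included, and the job is handed in when it is done.

```bash
mkdir -p pics
python3 - <<'E'
from rig import r,cams
import cv2,numpy as np
for n in("scene","top"):
    p,d=cams.grab_frame(n);cv2.imwrite(f"pics/{n}1.png",p);np.save(f"pics/{n}1.npy",d)
    c=cams.calibration(n);print(n,np.round(c["camera_matrix"],1).tolist(),np.round(c["extrinsics"],3).tolist())
o=r.get_obs();print(o["t"],o["tcp_pos"],o["ee_rot"],o["wrist_force"],o["opening"])
E
```

```text
scene [[425.9, 0.0, 281.3], [0.0, 425.9, 207.6], [0.0, 0.0, 1.0]] [[0.608, 0.647, -0.46, 995.249], [0.794, -0.495, 0.353, -215.91], [0.0, -0.58, -0.815, 720.298], [0.0, 0.0, 0.0, 1.0]]
top [[403.1, 0.0, 274.1], [0.0, 403.1, 205.5], [0.0, 0.0, 1.0]] [[0.001, -0.982, 0.19, 524.776], [-1.0, -0.001, 0.002, 31.488], [-0.002, -0.19, -0.982, 879.258], [0.0, 0.0, 0.0, 1.0]]
0.1 [259.68207375 568.0290282  241.62397652] [ 179.61237757   89.92638614 -114.95605654] [0.59579469 0.75727283 0.65503819] 85.47835300446597
```

View pics/scene1.png

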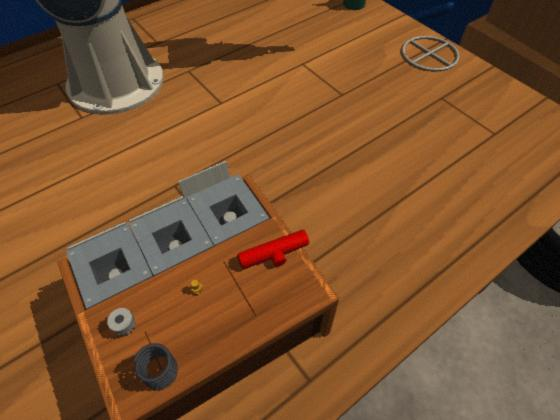

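View pics/top1.png

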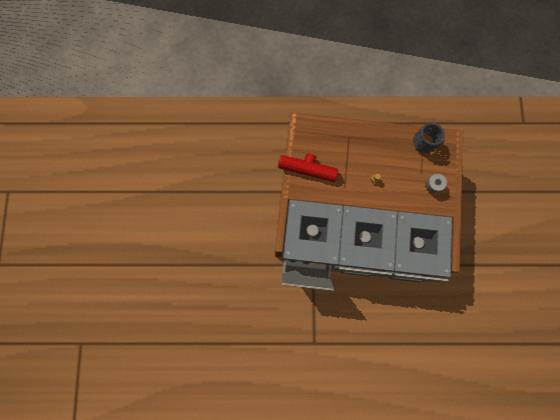

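The leaning bin is the leftmost bay (+y): its open lip is at scene (205,180) and top (308,283). Its well is at scene (230,213) and top (313,230). The red handle lies behind it.

```bash
cat > h.py <<'E'
import numpy as np,cv2
from rig import r,cams
def world(d,n):
    c=cams.calibration(n);K,T=np.array(c["camera_matrix"]),np.array(c["extrinsics"])
    v,u=np.indices(d.shape)
    P=np.stack([(u-K[0,2])/K[0,0]*d,(v-K[1,2])/K[1,1]*d,d],-1)
    return P@T[:3,:3].T+T[:3,3]
E
python3 - <<'E'
from h import *
for n in("top","scene"):
    p=cv2.imread(f"pics/{n}1.png");d=np.load(f"pics/{n}1.npy");W=world(d,n)
    hsv=cv2.cvtColor(p,cv2.COLOR_BGR2HSV);z=W[...,2]
    m=((hsv[...,1]<90)&(z>142)&(z<158)&(d>0)&(W[...,0]<560)).astype(np.uint8)
    m=cv2.morphologyEx(m,cv2.MORPH_OPEN,np.ones((3,3)))
    k,l,s,_=cv2.connectedComponentsWithStats(m);
    i=1+np.argmax(s[1:,4]);q=W[l==i];print(n,"steel z",np.median(q[:,2]),len(q))
    R=cv2.minAreaRect(q[:,:2].astype(np.float32));print(R,cv2.boxPoints(R).tolist())
    # wells: holes of the steel component
    cs,h=cv2.findContours((l==i).astype(np.uint8),cv2.RETR_CCOMP,cv2.CHAIN_APPROX_NONE)
    c=cams.calibration(n);K,T=np.array(c["camera_matrix"]),np.array(c["extrinsics"])
    for a,b in zip(cs,h[0]):
        if b[3]>=0 and cv2.contourArea(a)>100:
            uv=a[:,0].astype(float);ray=np.c_[(uv-K[:2,2])/[K[0,0],K[1,1]],np.ones(len(uv))]@T[:3,:3].T
            X=T[:3,3]+ray*((150-T[2,3])/ray[:,2:]);print(" well",cv2.minAreaRect(X[:,:2].astype(np.float32)))
    m=(hsv[...,1]<110)&(z>60)&(z<142)&(d>0)&(W[...,0]<R[0][0]-45)&(W[...,0]>200)&(abs(W[...,1])<300)
    q=W[m];q=q[np.argsort(-q[:,2])];print("bin pts",len(q),np.round(q[:200:20]))
E
```

```text
top steel z 150.81479353541408 752
((549.7195434570312, -196.7736358642578), (169.77027893066406, 21.198759078979492), 89.36155700683594) [[538.1749877929688, -281.535400390625], [559.3723754882812, -281.7716064453125], [561.2640991210938, -112.01187133789062], [540.0667114257812, -111.77566528320312]]
bin pts 0 []
scene steel z 149.4844427925766 818
((548.2845458984375, -232.53887939453125), (98.66215515136719, 30.504026412963867), 84.80473327636719) [[528.6282958984375, -280.2862243652344], [559.0069580078125, -283.0483703613281], [567.9407958984375, -184.79153442382812], [537.5621337890625, -182.02938842773438]]
bin pts 0 []
```

```bash
cat > m.py <<'E'
from h import *
for n in("top","scene"):
    p=cv2.imread(f"pics/{n}1.png");d=np.load(f"pics/{n}1.npy");W=world(d,n)
    hsv=cv2.cvtColor(p,cv2.COLOR_BGR2HSV);z=W[...,2]
    m=((hsv[...,1]<110)&(z>142)&(z<158)&(d>0)).astype(np.uint8)
    m=cv2.morphologyEx(m,cv2.MORPH_CLOSE,np.ones((3,3)))
    k,l,s,_=cv2.connectedComponentsWithStats(m)
    i=1+np.argmax(s[1:,4]);q=W[l==i];print(n,"steel z",np.median(q[:,2]),len(q))
    R=cv2.minAreaRect(q[:,:2].astype(np.float32));print(R,np.round(cv2.boxPoints(R)).tolist())
    cs,h=cv2.findContours((l==i).astype(np.uint8),cv2.RETR_CCOMP,cv2.CHAIN_APPROX_NONE)
    c=cams.calibration(n);K,T=np.array(c["camera_matrix"]),np.array(c["extrinsics"])
    for a,b in zip(cs,h[0]):
        if b[3]>=0 and cv2.contourArea(a)>100:
            uv=a[:,0].astype(float);ray=np.c_[(uv-K[:2,2])/[K[0,0],K[1,1]],np.ones(len(uv))]@T[:3,:3].T
            X=T[:3,3]+ray*((150-T[2,3])/ray[:,2:]);print(" well",uv.mean(0),cv2.minAreaRect(X[:,:2].astype(np.float32)))
    sl=np.s_[280:290,285:330] if n=="top" else np.s_[166:190,183:228]
    q=W[sl].reshape(-1,3);q=q[(q[:,2]>90)&(q[:,2]<146)];q=q[np.argsort(-q[:,2])];print("bin",len(q),q.min(0),q.max(0));print(np.round(q[:60:10]).tolist())
E
python3 m.py
```

```text
top steel z 150.65874703087746 8558
((604.2555541992188, -153.1488800048828), (151.14529418945312, 372.54071044921875), 1.2068818807601929) [[525.0, 31.0], [533.0, -341.0], [684.0, -338.0], [676.0, 35.0]]
 well [422.75257732 240.82474227] ((601.0338134765625, -236.57180786132812), (49.91204833984375, 46.03152084350586), 83.60585021972656)
 well [368.         234.93877551] ((611.9395751953125, -137.7720947265625), (51.25774383544922, 45.966651916503906), 83.68885803222656)
 well [313.60824742 228.81443299] ((622.9523315429688, -38.82291793823242), (52.43922424316406, 46.12104415893555), 83.72832489013672)
bin 351 [515.21987796 -71.98571578  95.75544755] [531.50209354  13.1294779  145.97772584]
[[517.0, -47.0, 146.0], [519.0, -23.0, 144.0], [520.0, -30.0, 144.0], [524.0, -5.0, 143.0], [520.0, -32.0, 143.0], [519.0, -57.0, 143.0]]
scene steel z 149.62911784926638 9758
((704.524169921875, -139.9954376220703), (309.5556945800781, 581.7625122070312), 89.88127899169922) [[413.0, -294.0], [995.0, -295.0], [996.0, 14.0], [414.0, 15.0]]
 well [109.87378641 266.81553398] ((602.9069213867188, -237.80776977539062), (51.273319244384766, 41.73381423950195), 83.69285583496094)
 well [171.45263158 237.54736842] ((613.774169921875, -139.35848999023438), (51.90143966674805, 42.094234466552734), 83.62290954589844)
 well [228.60465116 210.80232558] ((624.939697265625, -40.70130157470703), (50.740028381347656, 41.93290328979492), 83.41825103759766)
bin 739 [514.00379295 -71.88693995 106.71338491] [534.76697164  16.37046852 143.75301404]
[[521.0, -17.0, 144.0], [517.0, -48.0, 143.0], [519.0, -22.0, 142.0], [515.0, -49.0, 142.0], [519.0, -51.0, 141.0], [517.0, -50.0, 141.0]]
```

```bash
cat >> h.py <<'E'
from scipy.spatial.transform import Rotation as Ro
B=np.array([557.4,-32.4]);ya=np.radians(-6.35);ex=np.array([np.cos(ya),np.sin(ya)]);ey=np.array([-ex[1],ex[0]])
def rep(targets):
    o=r.get_obs();p=np.array(o["tcp_pos"]);R=Ro.from_euler("xyz",o["ee_rot"],degrees=True)
    b=(p[:2]-B);print("t",round(o["t"],2),"bay",np.round([b@ex,b@ey,p[2]],1),"F",np.round(o["wrist_force"],1),"open",round(o["opening"],1),"q",np.round(o["qpos"],1))
    for s in(1,-1):
        z=np.r_[s*ey,0];x=np.array([0,0,-1.]);G=Ro.from_matrix(np.c_[x,np.cross(z,x),z]);print("turn",s,np.round((G*R.inv()).as_rotvec(),3))
    for t in targets: print(t,"shift cm",np.round((np.r_[B+t[0]*ex+t[1]*ey,t[2]]-p)/10,2))
E
python3 -c "
from h import *
rep([(-95,0,242),(-95,0,133)])"
```

```text
t 0.1 bay [-362.3  563.8  241.6] F [0.6 0.8 0.7] open 85.5 q [65.3 20.3 93.6  0.  66.2 -0.1]
turn 1 [ 0.001 -0.     0.318]
turn -1 [-1.000e-03 -2.000e-03 -2.824e+00]
(-95, 0, 242) shift cm [ 2.033e+01 -5.899e+01  4.000e-02]
(-95, 0, 133) shift cm [ 20.33 -58.99 -10.86]
```

```bash
python3 -m jog '[[1.9,-5.5,0,0,0,0.04,0],[3.8,-11,0,0,0,0.08,0],[5.7,-16.5,0,0,0,0.12,0],[7.6,-22,0,0,0,0.16,0],[9.5,-27.5,0,0,0,0.2,0],[11.4,-33,0,0,0,0.24,0],[13.3,-38.5,0,0,0,0.28,0],[15.2,-44,0,0,0,0.318,0]]'; python3 -c "
from h import *
rep([(-95,0,242),(-95,0,133)])"
```

```text
t: 1.1
tcp_pos: [411.9, 126.2, 241.7]
ee_rot: [-167.6, 89.9, -83.9]
wrist_force: [0.8, 0.4, 0.1]
opening: -0.4
t 1.1 bay [-162.2  141.6  241.7] F [0.8 0.4 0.1] open -0.4 q [ 1.690e+01  2.500e+00  1.161e+02 -1.000e-01  6.140e+01 -6.680e+01]
turn 1 [ 0.001  0.    -0.002]
turn -1 [-0.00e+00  2.00e-03  3.14e+00]
(-95, 0, 242) shift cm [  5.11 -14.81   0.03]
(-95, 0, 133) shift cm [  5.11 -14.81 -10.87]
```

```bash
python3 -m jog '[[1.7,-4.9,0,0,0,0,0],[3.4,-9.8,0,0,0,0,0],[5.1,-14.8,0,0,0,0,0],[5.1,-14.8,-4,0,0,0,0],[5.1,-14.8,-8,0,0,0,0],[5.1,-14.8,-10.9,0,0,0,0],[5.1,-14.8,-10.9,0,0,0,0],[5.1,-14.8,-10.9,0,0,0,0]]'; python3 -c "
from h import *
rep([(-50,0,133),(-11,0,133)])
p,d=cams.grab_frame('scene');q,e=cams.grab_frame('wrist');cv2.imwrite('pics/a.png',cv2.resize(np.hstack([p[80:340,40:320],q[60:320,140:420]]),None,fx=1.4,fy=1.4))"
```

```text
t: 2.1
tcp_pos: [463.5, -21.8, 133.5]
ee_rot: [-135.8, 89.9, -52.0]
wrist_force: [1.1, 0.8, 0.5]
opening: 0.1
t 2.1 bay [-94.5   0.2 133.5] F [1.1 0.8 0.5] open 0.1 q [-2.800e+00  1.440e+01  1.185e+02 -1.000e-01  4.710e+01 -8.650e+01]
turn 1 [ 0.001  0.001 -0.002]
turn -1 [-1.00e-03  2.00e-03  3.14e+00]
(-50, 0, 133) shift cm [ 4.43 -0.51 -0.05]
(-11, 0, 133) shift cm [ 8.3  -0.94 -0.05]
```

View pics/a.png

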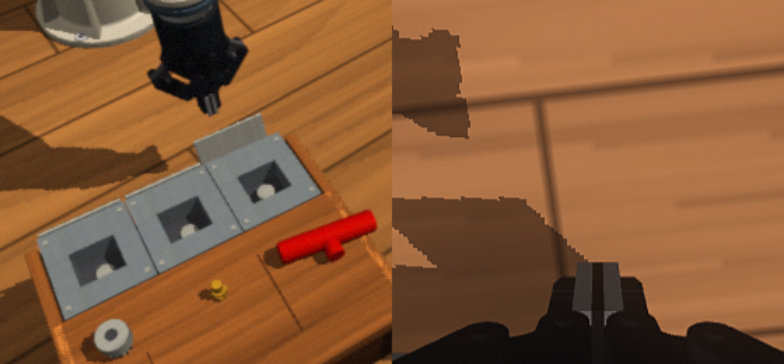

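The closed fingertips stand before the leaning lip (crop 210,105, lip at 230,140) and line up with it. Pushing now.

```bash
python3 -m jog '[[1.2,-0.14,0,0,0,0,0],[2.4,-0.28,0,0,0,0,0],[3.5,-0.4,0,0,0,0,0],[4.5,-0.5,0,0,0,0,0],[5.5,-0.61,0,0,0,0,0],[6.5,-0.73,0,0,0,0,0],[7.5,-0.84,0,0,0,0,0],[7.5,-0.84,0,0,0,0,0]]'; python3 -c "
from h import *
rep([(-11,0,133)])"
```

```text
t: 3.2
tcp_pos: [539.9, -30.3, 134.0]
ee_rot: [-105.4, 89.8, -21.7]
wrist_force: [-0.7, 0.1, 0.4]
opening: -0.1
t 3.2 bay [-17.6   0.2 134. ] F [-0.7  0.1  0.4] open -0.1 q [-3.300e+00  2.030e+01  1.095e+02 -1.000e-01  5.000e+01 -8.700e+01]
turn 1 [ 0.001  0.003 -0.002]
turn -1 [-5.00e-03  2.00e-03  3.14e+00]
(-11, 0, 133) shift cm [ 0.65 -0.09 -0.1 ]
```

```bash
python3 -m jog '[[0.2,-0.02,0,0,0,0,0],[0.4,-0.04,0,0,0,0,0],[0.5,-0.06,0,0,0,0,0],[0.6,-0.07,0,0,0,0,0],[0.7,-0.08,0,0,0,0,0],[0.8,-0.09,0,0,0,0,0],[0.8,-0.09,0,0,0,0,0],[0.8,-0.09,0,0,0,0,0]]'; python3 -c "
from h import *
rep([])"
```

```text
t: 4.2
tcp_pos: [544.3, -30.8, 133.6]
ee_rot: [106.2, 89.8, -170.0]
wrist_force: [-15.3, 1.8, 10.5]
opening: 0.1
t 4.2 bay [-13.2   0.2 133.6] F [-15.3   1.8  10.5] open 0.1 q [-3.400e+00  2.090e+01  1.087e+02 -1.000e-01  5.070e+01 -8.710e+01]
turn 1 [ 0.001 -0.004 -0.002]
turn -1 [6.00e-03 1.00e-03 3.14e+00]
```

Hard stop reached at about 16 N. Backing off, lifting, and checking from close by.

```bash
python3 -m jog '[[-1,0.1,0,0,0,0,0],[-4,0.5,0,0,0,0,0],[-4,0.5,5,0,0,0,0],[-4,0.5,9,0,0,0,0],[-2,0.3,11,0,0,0,0],[-2,0.3,11,0,0,0,0],[-2,0.3,11,0,0,0,0],[-2,0.3,11,0,0,0,0]]'
python3 - <<'E'
from h import *
rep([(67,0,200),(67,0,150)])
for n in("scene","top","wrist"):
    p,d=cams.grab_frame(n);cv2.imwrite(f"pics/{n}1.png",p);np.save(f"pics/{n}1.npy",d)
W=world(np.load("pics/scene1.npy"),"scene");q=W[160:200,170:230].reshape(-1,3);q=q[(q[:,2]>100)&(q[:,2]<146)]
b=(q[:,:2]-B)@ex;print("bin pts bay x",np.percentile(b,[1,50,99]) if len(b) else b)
p=cv2.imread("pics/scene1.png");w=cv2.imread("pics/wrist1.png")
cv2.imwrite('pics/b.png',np.hstack([cv2.resize(p[140:280,140:280],(400,400)),cv2.resize(w,(400,400))]))
E
python3 m.py
```

```text
t: 5.2
tcp_pos: [522.9, -27.7, 242.2]
ee_rot: [101.1, 89.6, -175.2]
wrist_force: [-0.4, -0.1, -0.8]
opening: 0.1
t 5.2 bay [-34.8   0.9 242.2] F [-0.4 -0.1 -0.8] open 0.1 q [-3.200e+00  1.140e+01  1.057e+02 -1.000e-01  6.330e+01 -8.690e+01]
turn 1 [ 0.001 -0.006 -0.002]
turn -1 [1.00e-02 1.00e-03 3.14e+00]
(67, 0, 200) shift cm [10.1  -1.21 -4.22]
(67, 0, 150) shift cm [10.1  -1.21 -9.22]
bin pts bay x [-2.57494697  1.66741593 43.1064257 ]
top steel z 150.75083295571216 2194
((641.2587280273438, -113.64141845703125), (136.4112548828125, 346.2877502441406), 17.25012969970703) [[525.0, 31.0], [627.0, -299.0], [758.0, -259.0], [655.0, 72.0]]Traceback (most recent call last):
  File "m.py", line 17, in <module>
    q=W[sl].reshape(-1,3);q=q[(q[:,2]>90)&(q[:,2]<146)];q=q[np.argsort(-q[:,2])];print("bin",len(q),q.min(0),q.max(0));print(np.round(q[:60:10]).tolist())
                                                                                                    ~~~~~^^^
    return umr_minimum(a, axis, None, out, keepdims, initial, where)
ValueError: zero-size array to reduction operation minimum which has no identity
```

View pics/b.png

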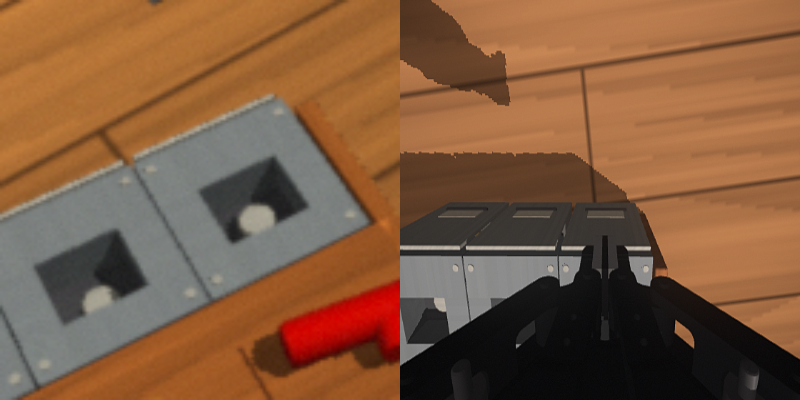

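The bin is flush: its edge is in line with the neighbouring fronts, and the button at (255,218) in the left crop is still up. Moving over the well.

```bash
python3 -m jog '[[3,-0.4,0,0,0,0,0],[6,-0.8,0,0,0,0,0],[9,-1.1,-2,0,-0.006,0,0],[10,-1.2,-4,0,-0.006,0,0],[10,-1.2,-6,0,-0.006,0,0],[10,-1.2,-7,0,-0.006,0,0],[10,-1.2,-7,0,-0.006,0,0],[10,-1.2,-7,0,-0.006,0,0]]'
python3 - <<'E'
from h import *
rep([(67,0,150),(67,0,133)])
p,d=cams.grab_frame("scene");w,_=cams.grab_frame("top")
cv2.imwrite('pics/c.png',np.hstack([cv2.resize(p[130:270,140:280],(400,400)),cv2.resize(w[160:300,250:390],(400,400))]))
c=cams.calibration("scene");K,T=np.array(c["camera_matrix"]),np.array(c["extrinsics"])
tcp=np.array(r.get_obs()["tcp_pos"])
for X in(tcp-[0,0,11],np.r_[B+67*ex,150]):
    a=np.linalg.inv(T)@np.r_[X,1];a=K@a[:3];print(a[:2]/a[2],((a[:2]/a[2])-[140,130])*400/140)
E
```

```text
t: 6.35
tcp_pos: [623.8, -39.7, 173.6]
ee_rot: [-105.4, 89.9, -21.7]
wrist_force: [-0.5, 0.6, -0.1]
opening: -0.4
t 6.35 bay [6.680e+01 1.000e-01 1.736e+02] F [-0.5  0.6 -0.1] open -0.4 q [ -3.8  24.2  97.1  -0.   58.6 -87.5]
turn 1 [ 0.001  0.002 -0.002]
turn -1 [-3.00e-03  1.00e-03  3.14e+00]
(67, 0, 150) shift cm [ 0.02 -0.01 -2.36]
(67, 0, 133) shift cm [ 0.02 -0.01 -4.06]
[227.94304897 205.16634069] [251.2658542  214.76097341]
[228.6997692  209.74363845] [253.42791199 227.83896699]
```

View pics/c.png

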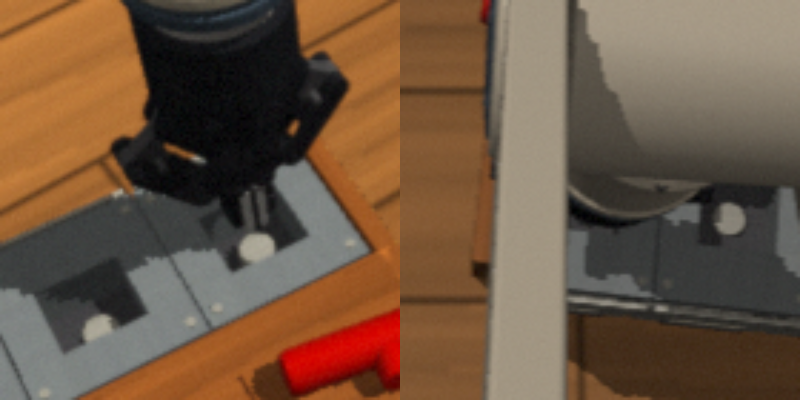

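The tips at crop (255,222) hover over the middle of the well, with the button at (257,248) below. Descending.

```bash
python3 -m jog '[[0,0,-0.6,0,0,0,0],[0,0,-1.2,0,0,0,0],[0,0,-1.8,0,0,0,0],[0,0,-2.3,0,0,0,0],[0,0,-2.6,0,0,0,0],[0,0,-2.8,0,0,0,0],[0,0,-3,0,0,0,0],[0,0,-3,0,0,0,0]]'; python3 -c "
from h import *
rep([])"
```

```text
t: 7.45
tcp_pos: [624.0, -39.7, 143.7]
ee_rot: [-101.8, 89.9, -18.1]
wrist_force: [0.2, 0.1, 0.6]
opening: -0.2
t 7.45 bay [6.700e+01 1.000e-01 1.437e+02] F [0.2 0.1 0.6] open -0.2 q [ -3.8  26.2  98.4  -0.   55.3 -87.5]
turn 1 [ 0.001  0.002 -0.002]
turn -1 [-3.00e-03  1.00e-03  3.14e+00]
```

Free so far; contact is expected within about 3 mm, and the full press at TCP z of about 133.

```bash
python3 -m jog '[[0,0,-0.2,0,0,0,0],[0,0,-0.4,0,0,0,0],[0,0,-0.6,0,0,0,0],[0,0,-0.8,0,0,0,0],[0,0,-0.9,0,0,0,0],[0,0,-1,0,0,0,0],[0,0,-1.05,0,0,0,0],[0,0,-1.05,0,0,0,0]]'; python3 -c "
from h import *
rep([])"
```

```text
t: 8.45
tcp_pos: [624.1, -39.7, 133.2]
ee_rot: [-100.3, 89.9, -16.5]
wrist_force: [0.4, 0.6, 1.7]
opening: -0.3
t 8.45 bay [6.710e+01 1.000e-01 1.332e+02] F [0.4 0.6 1.7] open -0.3 q [ -3.8  26.9  98.8  -0.   54.2 -87.5]
turn 1 [ 0.001  0.002 -0.002]
turn -1 [-4.00e-03  1.00e-03  3.14e+00]
```

```bash
python3 -m jog '[[0,0,-0.1,0,0,0,0],[0,0,-0.15,0,0,0,0],[0,0,-0.2,0,0,0,0],[0,0,-0.25,0,0,0,0],[0,0,-0.3,0,0,0,0],[0,0,-0.35,0,0,0,0],[0,0,-0.35,0,0,0,0],[0,0,-0.35,0,0,0,0]]'; python3 -c "
from h import *
rep([])"
```

```text
t: 9.45
tcp_pos: [624.3, -39.8, 132.8]
ee_rot: [-96.5, 89.8, -12.8]
wrist_force: [-10.2, 0.8, 28.9]
opening: -0.4
t 9.45 bay [6.730e+01 1.000e-01 1.328e+02] F [-10.2   0.8  28.9] open -0.4 q [ -3.8  26.9  98.8  -0.   54.1 -87.5]
turn 1 [ 0.001  0.003 -0.002]
turn -1 [-5.00e-03  1.00e-03  3.14e+00]
```

Hard stop at 29 N with the tip at z = 121.8 mm; fully down is 122. Withdrawing straight up and then back toward the robot.

```bash
python3 -m jog '[[0,0,1,0,0,0,0],[0,0,4,0,0,0,0],[0,0,8,0,0,0,0],[0,0,12,0,0,0,0],[-5,0.6,12,0,0,0,0],[-10,1.1,12,0,0,0,0],[-15,1.7,12,0,0,0,0],[-15,1.7,12,0,0,0,0]]'
python3 - <<'E'
from h import *
rep([])
p,d=cams.grab_frame("scene")
cv2.imwrite('pics/d.png',cv2.resize(p[140:400,50:330],None,fx=2.1,fy=2.1))
W=world(d,"scene")
for n,(u,v) in dict(left=(230,217),mid=(174,245),right=(114,275)).items():
    q=W[v-3:v+4,u-3:u+4].reshape(-1,3);print(n,"button",np.round(np.median(q,0),1))
q=W[160:200,170:230].reshape(-1,3);q=q[(q[:,2]>100)&(q[:,2]<146)];print("bin x",np.percentile((q[:,:2]-B)@ex,[1,10,50]))
E
```

```text
t: 10.45
tcp_pos: [470.8, -22.4, 252.5]
ee_rot: [-119.6, 89.9, -35.9]
wrist_force: [0.7, -0.1, 1.6]
opening: -0.2
t 10.45 bay [-87.2   0.3 252.5] F [ 0.7 -0.1  1.6] open -0.2 q [ -2.9   5.7 111.1  -0.   63.1 -86.6]
turn 1 [ 0.001  0.001 -0.002]
turn -1 [-1.00e-03  1.00e-03  3.14e+00]
left button [619.5 -37.8 121.6]
mid button [ 610.3 -141.1  121.9]
right button [ 601.7 -240.2  122.4]
bin x [-2.11431849  0.33898274  1.46039369]
```

View pics/d.png

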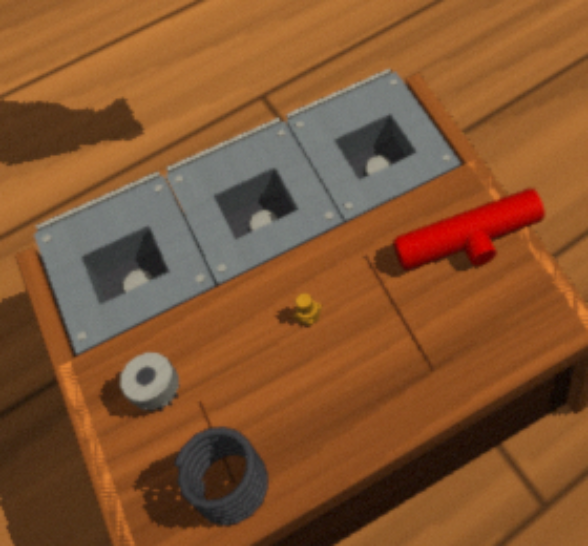

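The bin is flush (edge at 340,95), and the button at (377,165) sits as low as its two neighbours. The loose parts haven't moved and the arm is clear, so I'm handing in.

```bash
python3 -c "
from rig import r
print(r.close_job())"
```

```text
the job is handed in; nothing more can be done
None
```

The leaning bin was the leftmost bay (+y). I pushed it shut with the closed fingertips, pressed its lock button to the stop, backed clear and handed the job in at about 10.5 s of robot time; no verdict was reported.

- **Bin:** it stopped hard at about 16 N. The last depth reading puts its front within about 2 mm of the shut plane, in line with its neighbours.
- **Lock button:** it stopped hard at 29 N with the fingertip at z = 121.8 mm, where 122 is fully down. Afterwards its top read 121.6 mm, against 121.9 and 122.4 for the two buttons that were already down.
- **Loose parts:** by eye they stand where they were in the last picture; I did not measure their positions.
- **Arm:** it stands about 90 mm in front of the bin at z = 252 mm, with only 1–2 N residual on the wrist sensor.

One check failed: after the push, re-running the well measurement gave an error because the bin's old image region was empty and the arm covered part of the top view. I used the earlier well position, and it held.

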